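# Dry-stack the lifts of a carved boat model on its building board

## Task

The boat model is built up upside down from four wooden lifts before it is glued and carved: stack them dry on the building board, threaded over its two dowels, the widest (dark deck) lift first, then each next narrower one, the narrowest (keel) lift last. Every bow must point to the end of the board with the red arrow, and every lift must lie fully home, flat on the one beneath. Leave the little turned finial and the glue bottle standing nearby upright.

Things in the scene. Friction and masses are not known exactly. Their poses are not given: they have to be found in the camera images.
- building_board: pale plywood board, screwed to the bench, 204 x 74 x 12 mm (x = -88 to +116), with two upright 8 mm dowels at x = -42 and +42 mm, y = 0, rising 62 mm above it, the top 12 mm tapered to 3 mm. Origin: underside, midway between the dowels; x towards the red arrow, z up. The first lift home has its origin 12 mm above this one, each further lift 14 mm more.
- bow_mark (a point): the red arrowhead painted on the board's top face near one short edge, 105 mm along the board's x from its origin; the bows point to this end
- lift_deck: deck lift, goes on first: very dark brown wood, the widest and longest; 54 mm wide, 14 mm thick, boat-shaped: parallel sides from x = -54 to +54 mm, pointed bow at +x, flat stern at -x, two 12 mm through holes at x = -42 and +42 mm, y = 0. Lies flat, pencilled face up. Origin: underside, midway between the holes; x to the bow, z up. Bow tip at x = +94 mm, stern at x = -74 mm. About 65 g.
- lift_second: second lift, goes on the deck lift: pale cream wood; 46 mm wide, 14 mm thick, boat-shaped: parallel sides from x = -54 to +54 mm, pointed bow at +x, flat stern at -x, two 12 mm through holes at x = -42 and +42 mm, y = 0. Lies flat, pencilled face up. Origin: underside, midway between the holes; x to the bow, z up. Bow tip at x = +89 mm, stern at x = -70 mm. About 55 g.
- lift_third: third lift, goes on the second: red wood; 38 mm wide, 14 mm thick, boat-shaped: parallel sides from x = -54 to +54 mm, pointed bow at +x, flat stern at -x, two 12 mm through holes at x = -42 and +42 mm, y = 0. Lies flat, pencilled face up. Origin: underside, midway between the holes; x to the bow, z up. Bow tip at x = +83 mm, stern at x = -66 mm. About 45 g.
- lift_keel: keel lift, goes on last: orange-brown wood, the narrowest and shortest; 30 mm wide, 14 mm thick, boat-shaped: parallel sides from x = -54 to +54 mm, pointed bow at +x, flat stern at -x, two 12 mm through holes at x = -42 and +42 mm, y = 0. Lies flat, pencilled face up. Origin: underside, midway between the holes; x to the bow, z up. Bow tip at x = +76 mm, stern at x = -62 mm. About 35 g.
- finial: bystander: small turned pale wooden finial, 38 mm in diameter, 71 mm tall, standing loose; origin at the centre of its foot, z up. Do not knock it over.
- glue: bystander: white glue bottle with an orange nozzle, 58 mm in diameter, 178 mm tall, standing loose; origin at the centre of its foot, z up. Do not knock it over.

How it is judged (in metres and radians):
On the way, in this order (a step that is already met when the one before it is completed fails the run):
1. the dark deck lift lies home on the building board, over both dowels, bow at the arrow, let go (z of lift_deck in the frame of building_board between 0.009 and 0.015 m and horizontal distance between lift_deck and building_board below 0.006 m and angle between the x axis of lift_deck and the x axis of building_board, either way round below 0.08 rad and x of bow_mark in the frame of lift_deck above 0.05 m and angle between lift_deck's own z axis and vertical below 0.06 rad and linear speed of lift_deck below 0.02 m/s and contact force between the fingers and lift_deck below 0.05 N), for 0.2 s.
2. the pale second lift lies home on the deck lift, bow at the arrow, let go (z of lift_deck in the frame of building_board between 0.009 and 0.015 m and horizontal distance between each of lift_deck, lift_second and building_board below 0.006 m and angle between the x axis of each of lift_deck, lift_second and the x axis of building_board, either way round below 0.08 rad and x of bow_mark in the frame of lift_deck above 0.05 m and angle between each of lift_deck, lift_second's own z axis and vertical below 0.06 rad and z of lift_second in the frame of building_board between 0.023 and 0.029 m and x of bow_mark in the frame of lift_second above 0.05 m and linear speed of lift_second below 0.02 m/s and contact force between the fingers and lift_second below 0.05 N), for 0.2 s.
3. the red third lift lies home on the second lift, bow at the arrow, let go (z of lift_deck in the frame of building_board between 0.009 and 0.015 m and horizontal distance between each of lift_deck, lift_second, lift_third and building_board below 0.006 m and angle between the x axis of each of lift_deck, lift_second, lift_third and the x axis of building_board, either way round below 0.08 rad and x of bow_mark in the frame of lift_deck above 0.05 m and angle between each of lift_deck, lift_second, lift_third's own z axis and vertical below 0.06 rad and z of lift_second in the frame of building_board between 0.023 and 0.029 m and x of bow_mark in the frame of lift_second above 0.05 m and z of lift_third in the frame of building_board between 0.037 and 0.043 m and x of bow_mark in the frame of lift_third above 0.05 m and linear speed of lift_third below 0.02 m/s and contact force between the fingers and lift_third below 0.05 N), for 0.2 s.
At the end, for the whole second after the job is handed in: Deck, second, third and keel lift lie on the dowels in that order from the board up, undersides 12, 26, 40, 54 mm (each +-3) above the bench, within 6 mm of midway between the dowels, 0.08 rad in line, 0.06 rad flat, bows at the arrow, let go, at rest; finial and glue bottle upright within 0.3 rad (all of step 3 and linear speed of each of lift_deck, lift_second, lift_keel below 0.02 m/s and contact force between the fingers and lift_deck below 0.05 N and contact force between the fingers and lift_second below 0.05 N and z of lift_keel in the frame of building_board between 0.051 and 0.057 m and horizontal distance between lift_keel and building_board below 0.006 m and angle between the x axis of lift_keel and the x axis of building_board, either way round below 0.08 rad and x of bow_mark in the frame of lift_keel above 0.05 m and angle between lift_keel's own z axis and vertical below 0.06 rad and contact force between the fingers and lift_keel below 0.05 N and angle between each of finial, glue's own z axis and vertical below 0.3 rad); the robot touches nothing.
It fails at once if the turned finial is knocked over (angle between finial's own z axis and vertical above 0.5 rad).
It fails at once if the glue bottle is knocked over (angle between glue's own z axis and vertical above 0.5 rad).
It also fails if it takes over 120 s, if anything falls off the work surface, if the arm or the gripper's body presses on something with over 40 N, if the wrist force passes 120 N, or if a joint passes its speed limit or range.

## Robot

A 6-joint arm with a two-finger parallel gripper is mounted at the origin on a cart in front of the work surface, level with it; the furniture and walls round the work are solid. World frame = base frame: x ahead of the robot, y to its left, z up, the work surface at z = 0. Lengths are in m, angles in degrees, forces in N, time in s.
With the tool pointing down it reaches from about 0.25 to 0.725 m from the base axis. Payload 9.7 kg.
Tool frame: the origin (TCP) lies at the very end of the fingers, on their centre line; the grasp point (between the pads) lies 19 mm behind it; x points along the fingers, z is the direction in which the jaws open and shut, and the axes are right-handed (so a half turn about x gives the same grasp; the last joint's range is limited). The gripper opens to 85 mm and grips with 20 to 120 N. Pads are 22 mm wide; open, the fingers measure 114 mm over their backs; the gripper's body (76 mm by 85 mm) begins 54 mm behind the grasp point. The pads swing forward as they close: fully open they stand 13 mm farther back than shut.
Start: joints at [-76.719, 4.979, 10.078, 95.1, 0, 90], TCP at [0.126, -0.535, 0.231] pointing down, gripper open.
Joint ranges: [-179.16, 179.16], [-48.56, 103.87], [-65.8, 70.77], [-126.05, 130.52], [-82.76, 87.17], [-180, 180]. Speed limits (degrees/s): [127.2, 127.2, 147.25, 180, 180, 180].

## Interface

Orientations are given as [roll, pitch, yaw] about the fixed x, y, z axes, in that order (R = Rz(yaw) Ry(pitch) Rx(roll)).
In Python, from workcell import sensors, vision, job_done gives the robot as it stands.
- The arm moves only by the tool carry_out, never from a script. Its argument "increments" is a list of rows, each a list of 7 numbers: the turn, a rotation vector about the tool's x, y, z in degrees, then the shift along the tool's x, y, z in mm, then the opening in per cent of the stroke, from 0 (shut) to 100 (fully open). A call has 1 to 12 rows; each row shifts and turns the commanded pose from where the row before left it, along the tool's axes as they then stand; what a row does not reach is not made up. A row lasts 1/8 s, in which the tool goes at most 62.5 mm and 10.7 degrees, less where a joint would pass 70% of its speed; a pose out of reach is approached as far as the arm can. A call is refused whole if a number of a shift passes 62.5 or a number of a turn 10.7, either way. A call with a gripper value outside its range is refused whole. The fingers move at their own pace and stop on an object; "squeeze" is the grip in N (left out, the last holds). Time passes only in rows, so rows that do not move let the fingers close. It gives the time, the measured TCP pose, the force and the opening at its end, in the units of the state.
- sensors.get_obs(): the state, without advancing time (a new reading comes with each control period).
- vision.camera(name): name is "side" or "top" or "wrist"; returns the picture (420x560x3 uint8, red, green, blue); there is no depth.
- vision.calibration(name): a dict with "camera_matrix" (3x3 intrinsics, pixels), "extrinsics" (4x4, takes a point from world to camera coordinates); the wrist camera has in their place "mount" (4x4, takes a point from camera to tool coordinates, whose origin is the TCP and whose axes are the tool frame's). Camera axes: x right, y up, looking along -z (the intrinsics and any distortion apply to the point x, -y, -z); pixel columns grow to the right and rows downward; lengths in m; the calibration is good to about 2 mm. A picture is of the moment at which its call begins: read the wrist's pose just before it. calibration takes no time and is no camera call.
- job_done(): hands the job in, once; it reports no verdict.
The state is a dict: "time": time; "q": joint angles; "qd": joint speeds; "joint_efforts": joint torques, N m; "ee_pos": TCP position; "tcp_rot": TCP orientation; "wrist_force": force on the tool from outside, world axes, zero at the start; "torque": the same for the moment, N m; "opening": finger opening in m.
Only numpy, scipy, OpenCV 4.12 (cv2) and the standard library are available. Lean on these libraries where they do the work, as an engineer would, in place of code of your own. Each camera call takes 0.05 s, during which the arm holds its last target.

## Working session

There is one attempt and no reset: what is moved stays moved. The work goes in short steps, Python scripts to look and compute and a tool call to move; the robot and the scene stay as the last step left them, time stands still between calls to the robot, and variables do not carry over. Pictures are saved under pics/ and viewed, and the job is handed in when it is done.

Besides the shell and the picture viewer there is one more tool, called after ">>>" in YAML: its name, and indented under it one key for each argument. carry_out: Moves the arm, as the interface text tells. Its arguments: {"type":"object","properties":{"increments":{"type":"array"},"squeeze":{"type":"number"}},"required":["increments"]}

```bash
ls; mkdir -p pics
cat > h.py <<'E'
import numpy as np, cv2
from workcell import sensors, vision, job_done
from scipy.spatial.transform import Rotation as R
def snap(n,f):
    o=sensors.get_obs(); im=vision.camera(n); cv2.imwrite('pics/'+f,im[:,:,::-1]); return o,im
E
python3 - <<'E'
from h import *
for n in ['side','top','wrist']:
    o,im=snap(n,n+'0.png'); print(n,vision.calibration(n))
print(o)
E
```

```text
pics
side {'camera_matrix': array([[479.73006455,   0.        , 281.8623536 ],
       [  0.        , 479.73006455, 210.26071186],
       [  0.        ,   0.        ,   1.        ]]), 'extrinsics': array([[-0.52474102,  0.85116488, -0.01285329,  0.05655588],
       [-0.6909825 , -0.41707318,  0.59041777,  0.42924972],
       [ 0.49718211,  0.31869782,  0.80699545, -1.52371734],
       [ 0.        ,  0.        ,  0.        ,  1.        ]])}
top {'camera_matrix': array([[447.76779804,   0.        , 278.15882337],
       [  0.        , 447.76779804, 206.4064949 ],
       [  0.        ,   0.        ,   1.        ]]), 'extrinsics': array([[-0.0013148 , -0.9999372 , -0.01112988,  0.24174843],
       [ 0.99000161, -0.00287145,  0.14102683, -0.49566686],
       [-0.14104993, -0.01083318,  0.98994321, -0.98159377],
       [ 0.        ,  0.        ,  0.        ,  1.        ]])}
wrist {'camera_matrix': array([[345.99412254,   0.        , 270.08669957],
       [  0.        , 345.99412254, 206.58691485],
       [  0.        ,   0.        ,   1.        ]]), 'mount': array([[-1.39354148e-05,  2.9577
[... 254 characters left out ...]
00000e+00,  0.00000000e+00,
         1.00000000e+00]])}
{'time': 0.1, 'q': array([-7.67189661e+01,  5.00949549e+00,  1.00389079e+01,  9.50998224e+01,
       -6.87312290e-04,  9.00002514e+01]), 'qd': array([ 0.03903935, -0.0680005 ,  0.09251833, -0.04682034,  0.10829771,
        0.05094039]), 'joint_efforts': array([-7.48788425e-04, -5.21562481e+01,  4.65653408e+01,  1.61125639e-02,
       -4.98947418e-05, -4.21252622e-06]), 'ee_pos': array([ 0.12629944, -0.53509021,  0.23063835]), 'tcp_rot': array([-179.44046981,   89.92958663,  103.84031309]), 'wrist_force': array([-0.44402963,  0.10458397, -0.43127241]), 'torque': array([0.00968296, 0.00948552, 0.03126251]), 'opening': 0.08518560574998815}
```

View pics/top0.png

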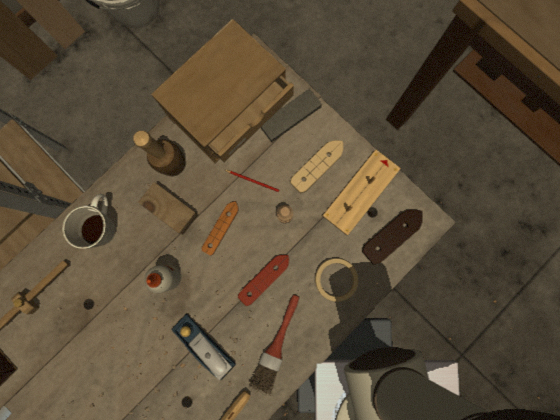

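View pics/side0.png

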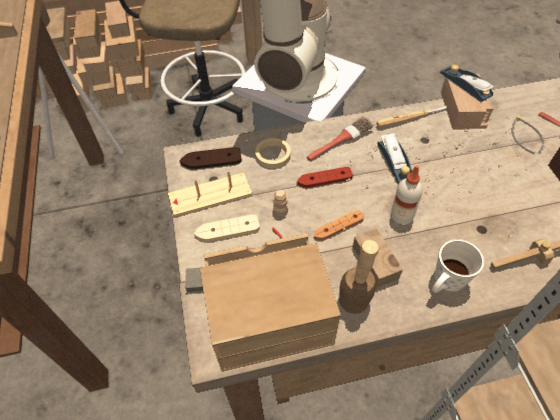

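View pics/wrist0.png

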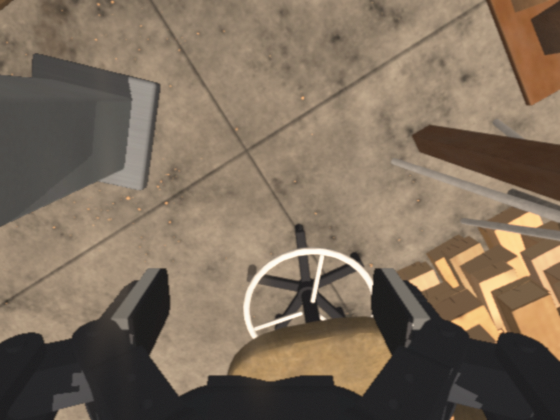

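The top view shows all four lifts: deck at about (394,236), second at (318,166), red at (264,279), and keel at (220,228). The board is at (362,190) with its arrow at (385,162), the finial at (284,212) and the glue bottle at (160,278). Next I'll measure these with masks.

```bash
cat >> h.py <<'E'
def ray(cal,uv,o=None):
    K=cal['camera_matrix']; d=np.linalg.inv(K)@np.array([uv[0],uv[1],1.]); d=np.array([d[0],-d[1],-d[2]])
    if 'extrinsics' in cal:
        E=cal['extrinsics']; Rm=E[:3,:3].T; return -Rm@E[:3,3], Rm@d
    M=cal['mount']; Rt=R.from_euler('xyz',o['tcp_rot'],degrees=True).as_matrix()
    return Rt@M[:3,3]+o['ee_pos'], Rt@M[:3,:3]@d
def onplane(cal,uv,z,o=None):
    c,d=ray(cal,uv,o); return c+d*(z-c[2])/d[2]
E
python3 - <<'E'
from h import *
im=cv2.imread('pics/top0.png'); hsv=cv2.cvtColor(im,cv2.COLOR_BGR2HSV); cal=vision.calibration('top')
for n,(u,v) in dict(deck=(385,242),second=(315,166),third=(262,280),keel=(222,222),board=(352,206),fin=(284,209),glue=(162,279),deckb=(405,226)).items(): print(n,hsv[v-2:v+3,u-2:u+3].reshape(-1,3).mean(0))
cv2.imwrite('pics/topc.png',cv2.resize(im[120:320,130:440],None,fx=2.5,fy=2.5,interpolation=cv2.INTER_CUBIC))
E
```

```text
deck [ 11.88 123.04  51.6 ]
second [ 18.44 118.52 168.08]
third [  6.44 181.96 117.32]
keel [ 13.8  183.56 130.4 ]
board [ 17.68 143.04 161.72]
fin [ 16.08 121.36 151.04]
glue [ 17.56 104.28 110.52]
deckb [ 21.88 119.72  59.56]
```

View pics/topc.png

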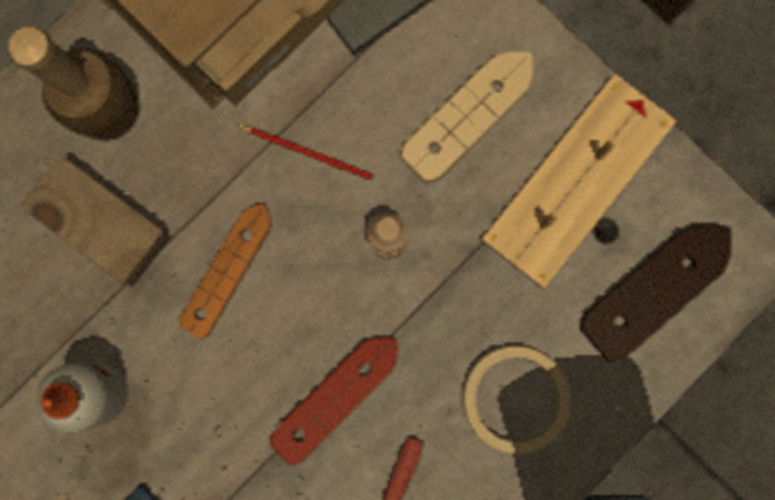

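Run:
```python
from h import *
cal=vision.calibration('top')
P=dict(deck=[(620,321),(688,263)],second=[(434,148),(497,86)],third=[(299,436),(365,369)],keel=[(200,314),(247,236)])
def w(c,z): return onplane(cal,(c[0]/2.5+130,c[1]/2.5+120),z)[:2]
for n,(a,b) in P.items():
    a=w(a,.014);b=w(b,.014);d=b-a; print(n,((a+b)/2*1000).round(1),'len',(np.linalg.norm(d)*1000).round(1),'yaw',np.degrees(np.arctan2(d[1],d[0])).round(1))
C=[w(c,.012) for c in [(613,76),(676,122),(544,287),(484,240)]]
print((np.array(C)*1000).round(1)); C=np.array(C)
f=(C[0]+C[1])/2; s=(C[2]+C[3])/2; d=f-s;L=np.linalg.norm(d);u=d/L
print('board L',L,'W',np.linalg.norm(C[0]-C[1]),np.linalg.norm(C[2]-C[3]),'yaw',np.degrees(np.arctan2(d[1],d[0])),'origin',(f+s)/2-u*.014, 'arrow',w((637,107),.012))
print('fin',w((383,230),.06),'glue',w((62,400),.17))
```

```text
deck [428.2 -19.5] len 83.4 yaw -50.4
second [593.3 151.2] len 84.5 yaw -45.3
third [328.5 275.9] len 84.7 yaw -44.9
keel [444.9 376.7] len 83.6 yaw -30.3
[[632.8  11.3]
 [588.1 -46.4]
 [433.1  81.1]
 [476.9 135.6]]
board L 0.2000399857239174 W 0.07296490428359674 0.06994199329607828 yaw -39.00631294978793 origin [0.52184437 0.05419082] arrow [ 0.60267525 -0.01034589]
fin [0.48026823 0.22929043] glue [0.33413678 0.47792049]
```

```bash
cat >> h.py <<'E'
def goal(x,y,z,yaw,flip=0):
    """mm, lift yaw deg; flip0: tool y(camera side) to stern; flip1: to bow. prints turn (tool) then shift in axes after turn"""
    o=sensors.get_obs(); Rc=R.from_euler('xyz',o['tcp_rot'],degrees=True)
    t=np.radians(yaw+(180 if flip else 0)); zz=np.array([-np.sin(t),np.cos(t),0]); xx=np.array([0,0,-1.]); yy=np.cross(zz,xx)
    Rt=R.from_matrix(np.column_stack([xx,yy,zz])); rv=(Rc.inv()*Rt).as_rotvec(degrees=True)
    d=np.array([x,y,z])-o['ee_pos']*1000
    print('t',round(o['time'],2),'pos',(o['ee_pos']*1000).round(1),'q6',o['q'][5].round(1),'turn',rv.round(2),'shift(after turn)',Rt.inv().apply(d).round(1),'open',round(o['opening']*1000,1),'F',o['wrist_force'].round(1))
E
python3 - <<'E'
from h import *
goal(428,-19.5,200,-50.4,0)
goal(428,-19.5,200,-50.4,1)
E
```

```text
t 0.15 pos [ 126.3 -535.1  230.7] q6 90.0 turn [-1.1632e+02 -4.0000e-02 -6.0000e-02] shift(after turn) [ 30.7 205.  561.1] open 85.4 F [-0.2 -0.5  0.1]
t 0.15 pos [ 126.3 -535.1  230.7] q6 90.0 turn [ 6.368e+01 -5.000e-02  3.000e-02] shift(after turn) [  30.7 -205.  -561.1] open 85.4 F [-0.2 -0.5  0.1]
```

>>> carry_out:
  increments:
    - [10.6,0,0,0,0,0,100]
    - [10.6,0,0,0,0,0,100]
    - [10.6,0,0,0,0,0,100]
    - [10.6,0,0,0,0,0,100]
    - [10.6,0,0,0,0,0,100]
    - [10.6,0,0,0,0,0,100]
    - [0,0,0,0,-17,-46,100]
    - [0,0,0,0,-17,-46,100]
    - [0,0,0,0,-17,-46,100]
    - [0,0,0,0,-17,-46,100]
    - [0,0,0,0,-17,-46,100]
    - [0,0,0,0,-17,-46,100]
  squeeze: 30

```text
time: 1.65
ee_pos: [0.2597, -0.2914, 0.2312]
tcp_rot: [-179.3, 89.1, 41.7]
wrist_force: [0.4, -0.7, -0.7]
opening: 0.0857
```

Run:
```python
from h import *
goal(428,-19.5,200,-50.4,0)
goal(428,-19.5,200,-50.4,1)
```

```text
t 1.65 pos [ 259.7 -291.4  231.2] q6 180.0 turn [-1.7852e+02 -3.0000e-02 -1.3400e+00] shift(after turn) [ 31.2 102.3 303. ] open 85.7 F [ 0.4 -0.7 -0.7]
t 1.65 pos [ 259.7 -291.4  231.2] q6 180.0 turn [ 1.48 -0.86  0.02] shift(after turn) [  31.2 -102.3 -303. ] open 85.7 F [ 0.4 -0.7 -0.7]
```

Joint 6 has reached its limit, so I'll use the other half-turn.

>>> carry_out:
  increments:
    - [-10.5,0,0,0,0,0,100]
    - [-10.5,0,0,0,0,0,100]
    - [-10.5,0,0,0,0,0,100]
    - [-10.5,0,0,0,0,0,100]
    - [-10.5,0,0,0,0,0,100]
    - [-10.5,0,0,0,0,0,100]
    - [-10.5,0,0,0,0,0,100]
    - [-10.5,0,0,0,0,0,100]
    - [-10.5,0,0,0,0,0,100]
    - [-10.5,0,0,0,0,0,100]
    - [-10.5,0,0,0,0,0,100]
    - [-10.5,0,0,0,0,0,100]

```text
time: 3.15
ee_pos: [0.2589, -0.2931, 0.2311]
tcp_rot: [55.6, 89.2, 42.8]
wrist_force: [0.8, 0.5, 0.5]
opening: 0.0854
```

>>> carry_out:
  increments:
    - [-10.5,0,0,0,0,0,100]
    - [-10.5,0,0,0,0,0,100]
    - [-10.5,0,0,0,0,0,100]
    - [-10.5,0,0,0,0,0,100]
    - [-10.5,0,0,0,0,0,100]
    - [0,0,0,3,14,43,100]
    - [0,0,0,3,14,43,100]
    - [0,0,0,3,14,43,100]
    - [0,0,0,3,14,43,100]
    - [0,0,0,3,14,43,100]
    - [0,0,0,3,14,43,100]
    - [0,0,0,3,14,43,100]

```text
time: 4.65
ee_pos: [0.4301, -0.0248, 0.2146]
tcp_rot: [1.5, 89.2, 40.9]
wrist_force: [0.3, -0.4, 0.0]
opening: 0.0856
```

Run:
```python
from h import *
o,im=snap('wrist','w1.png')
goal(428,-19.5,200,-50.4,0)
```

```text
t 4.7 pos [432.  -21.7 213.7] q6 47.2 turn [-0.09  0.9  -0.1 ] shift(after turn) [13.7  4.2 -1.7] open 85.2 F [-2.2  2.3 -2.2]
```

View pics/w1.png

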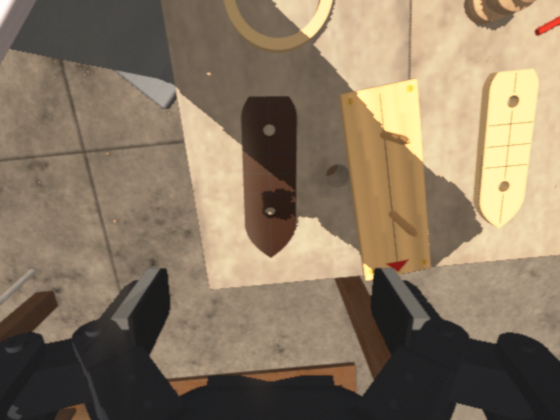

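The wrist view shows the deck holes near (269,130) and (270,211). The dowels run from (383,135) to (408,140) and from (390,212) to (415,232), and the second lift's holes are at (513,101) and (504,186). I'll enlarge these for precise measurement.

Run:
```python
from h import *
im=cv2.imread('pics/w1.png')
cv2.imwrite('pics/w1c.png',cv2.resize(im[70:290,335:545],None,fx=2.7,fy=2.7,interpolation=cv2.INTER_CUBIC))
g=im[85:265,235:305]; g=np.clip(g.astype(float)*2.2,0,255).astype(np.uint8)
cv2.imwrite('pics/w1d.png',cv2.resize(g,None,fx=3.2,fy=3.2,interpolation=cv2.INTER_CUBIC))
```

```text
(no output)
```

View pics/w1c.png

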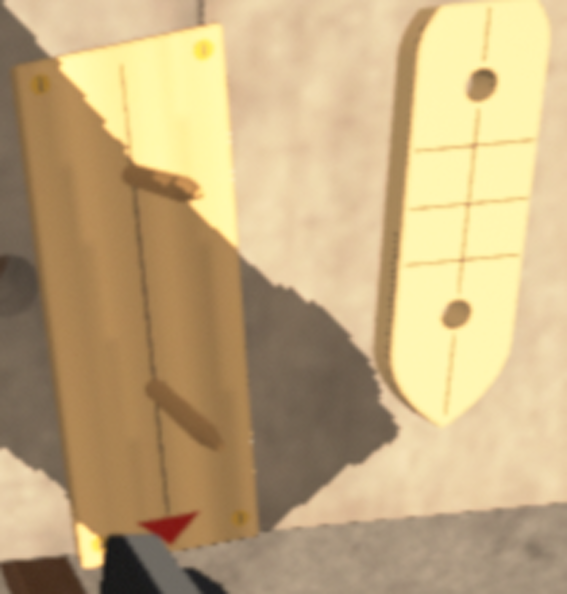

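View pics/w1d.png

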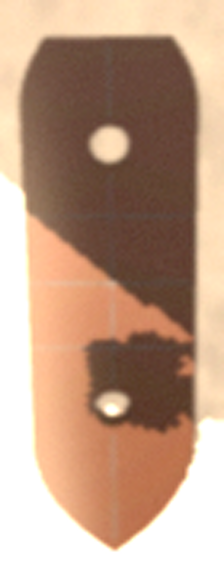

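```bash
cat >> h.py <<'E'
def pair(cal,a,b,z,o,name=''):
    a=onplane(cal,a,z,o)*1000; b=onplane(cal,b,z,o)*1000; d=b-a
    print(name,((a+b)/2)[:2].round(1),'len',np.linalg.norm(d).round(1),'yaw',np.degrees(np.arctan2(d[1],d[0])).round(2))
E
python3 - <<'E'
from h import *
# state at w1 (pose read just before picture ~ between 4.65 and 4.70); reuse current
o=sensors.get_obs(); cal=vision.calibration('wrist'); print(o['time'],o['ee_pos'],o['tcp_rot'])
for k in range(2):
    if k: o['ee_pos']=np.array([.4301,-.0248,.2146]); o['tcp_rot']=np.array([1.5,89.2,40.9])
    pair(cal,(269.4,130),(270,210.9),.014,o,'deck')
    pair(cal,(383.1,134.4),(392.4,213.7),.012,o,'dowel base')
    pair(cal,(408,139.6),(414.6,233.7),.074,o,'dowel tip')
    pair(cal,(513.5,101.1),(504.3,186.3),.014,o,'second')
E
```

```text
4.7 [ 0.43200114 -0.021651    0.21366458] [ 6.38577848 89.09233578 45.89188072]
deck [431.5 -15.6] len 82.4 yaw -50.06
dowel base [527.2  57.6] len 84.1 yaw -38.26
dowel tip [525.   58.1] len 83.3 yaw -39.75
second [597.8 155.5] len 84.2 yaw -45.05
deck [429.6 -19.3] len 82.6 yaw -50.17
dowel base [525.6  53.9] len 84.3 yaw -38.35
dowel tip [523.5  54.5] len 83.6 yaw -39.83
second [596.4 151.7] len 84.3 yaw -45.11
```

Run:
```python
from h import *
goal(429.5,-19.4,4,-50.2,0)
```

```text
t 4.7 pos [432.  -21.7 213.7] q6 47.2 turn [-0.29  0.9  -0.1 ] shift(after turn) [209.7   3.3  -0.5] open 85.2 F [-2.2  2.3 -2.2]
```

>>> carry_out:
  increments:
    - [-0.3,0.9,-0.1,30,0,0,100]
    - [0,0,0,40,0,0,100]
    - [0,0,0,40,0,0,100]
    - [0,0,0,40,0,0,100]
    - [0,0,0,0,0,0,100]
    - [0,0,0,0,0,0,100]

```text
time: 5.45
ee_pos: [0.4304, -0.0262, 0.0662]
tcp_rot: [-96.2, 89.9, -56.5]
wrist_force: [0.9, 0.5, 0.5]
opening: 0.0856
```

Run:
```python
from h import *
goal(429.5,-19.4,4,-50.2,0)
o,im=snap('wrist','w2.png')
```

```text
t 5.45 pos [430.4 -26.2  66.2] q6 46.9 turn [-0.1  -0.01  0.12] shift(after turn) [62.2  5.9  3.6] open 85.6 F [0.9 0.5 0.5]
```

View pics/w2.png

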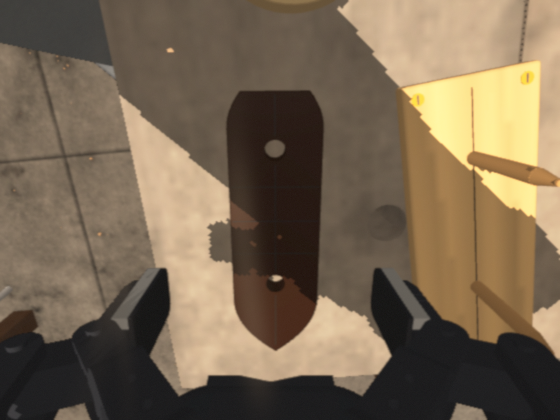

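The holes now appear at about (274.5,149) and (275.5,282), with the arm at rest.

Run:
```python
from h import *
o=sensors.get_obs(); cal=vision.calibration('wrist')
pair(cal,(274.5,149),(275.5,282),.014,o,'deck')
for p in [(275,91),(275.5,349)]: print(onplane(cal,p,.014,o)*1000)
pair(cal,(234,200),(322,200),.014,o,'sides')
goal(430,-19.4,4,-50.2,0)
```

```text
deck [430.2 -19.8] len 83.9 yaw -49.62
[383.43080055  36.04700378  14.        ]
[490.21604158 -90.80551168  14.        ]
sides [423.8  -9.3] len 51.6 yaw 39.73
t 5.5 pos [430.8 -26.2  66.6] q6 46.9 turn [-0.1   0.03  0.16] shift(after turn) [62.6  5.8  3.7] open 85.3 F [ 0.2 -0.2  0.1]
```

>>> carry_out:
  increments:
    - [-0.3,0,0,20,5.5,3.5,100]
    - [0,0,0,20,0,0,100]
    - [0,0,0,12,0,0,100]
    - [0,0,0,10,0,0,100]
    - [0,0,0,0,0,0,100]
    - [0,0,0,0,0,0,100]

```text
time: 6.25
ee_pos: [0.4294, -0.0199, 0.0033]
tcp_rot: [-109.1, 89.9, -69.1]
wrist_force: [0.4, 0.2, 0.3]
opening: 0.0855
```

Run:
```python
from h import *
goal(430,-19.6,4,-49.9,0)
o,im=snap('wrist','w3.png')
```

```text
t 6.25 pos [429.4 -19.9   3.3] q6 47.4 turn [-0.1  -0.04  0.1 ] shift(after turn) [-0.7 -0.2  0.6] open 85.5 F [0.4 0.2 0.3]
```

View pics/w3.png

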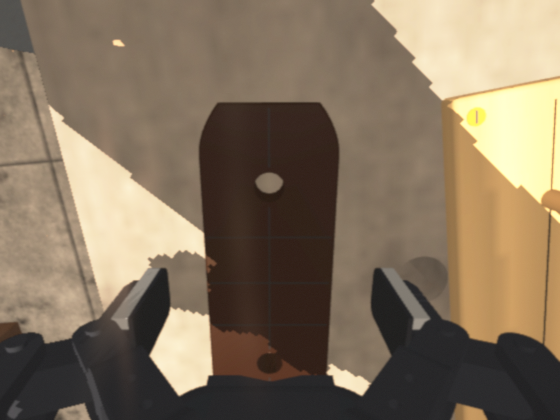

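>>> carry_out:
  increments:
    - [0,0,0,0,0,0,60]
    - [0,0,0,0,0,0,50]
    - [0,0,0,0,0,0,40]
    - [0,0,0,0,0,0,40]
    - [0,0,0,0,0,0,40]
    - [0,0,0,0,0,0,40]
  squeeze: 40

```text
time: 7.05
ee_pos: [0.4294, -0.0198, 0.0032]
tcp_rot: [-108.1, 89.9, -68.1]
wrist_force: [-1.7, -0.2, 5.8]
opening: 0.0525
```

Run:
```python
from h import *
goal(430,-19.6,4,-49.9,0)
o,im=snap('wrist','w4.png')
```

```text
t 7.05 pos [429.4 -19.8   3.2] q6 47.4 turn [-0.1  -0.03  0.1 ] shift(after turn) [-0.8 -0.2  0.6] open 52.5 F [-1.7 -0.2  5.8]
```

View pics/w4.png

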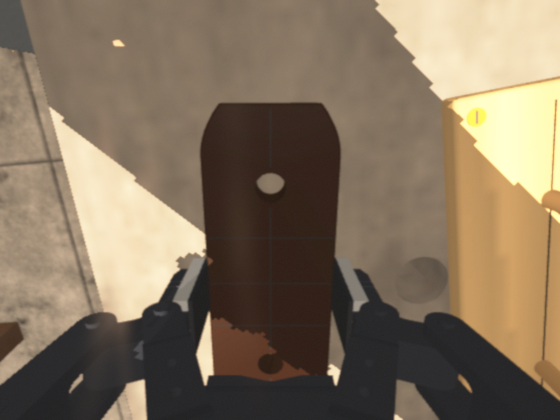

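Gripped; the opening stopped at about 53 mm. Now I'll lift.

>>> carry_out:
  increments:
    - [0,0,0,-10,0,0,40]
    - [0,0,0,-25,0,0,40]
    - [0,0,0,-30,0,0,40]
    - [0,0,0,-30,0,0,40]
    - [0,0,0,-25,0,0,40]
    - [0,0,0,0,0,0,40]

```text
time: 7.85
ee_pos: [0.43, -0.0196, 0.1247]
tcp_rot: [-70.8, 89.8, -30.8]
wrist_force: [1.0, 0.3, -0.6]
opening: 0.0525
```

Run:
```python
from h import *
goal(524.5,54.3,120,-39.2,0)
```

```text
t 7.85 pos [430.  -19.6 124.7] q6 47.4 turn [-10.8    0.05   0.2 ] shift(after turn) [  4.7 -26.5 117. ] open 52.5 F [ 1.   0.3 -0.6]
```

>>> carry_out:
  increments:
    - [-5.4,0,0,0,0,0,40]
    - [-5.4,0,0,0,0,0,40]
    - [0,0,0,0,-6,29,40]
    - [0,0,0,0,-7,29,40]
    - [0,0,0,0,-6.5,29,40]
    - [0,0,0,0,-7,30,40]
    - [0,0,0,0,0,0,40]
    - [0,0,0,0,0,0,40]

```text
time: 8.85
ee_pos: [0.5227, 0.054, 0.1217]
tcp_rot: [176.1, 89.8, -133.1]
wrist_force: [0.0, -0.5, -0.1]
opening: 0.0526
```

Run:
```python
from h import *
goal(524.5,54.3,120,-39.2,0)
o,im=snap('wrist','w5.png')
snap('side','s5.png')
```

```text
t 8.85 pos [522.7  54.  121.7] q6 45.1 turn [ 0.01 -0.16 -0.01] shift(after turn) [ 1.7 -1.2  1.3] open 52.6 F [ 0.  -0.5 -0.1]
```

View pics/w5.png

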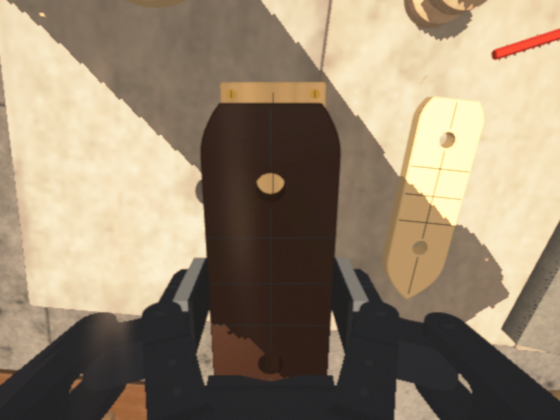

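View pics/s5.png

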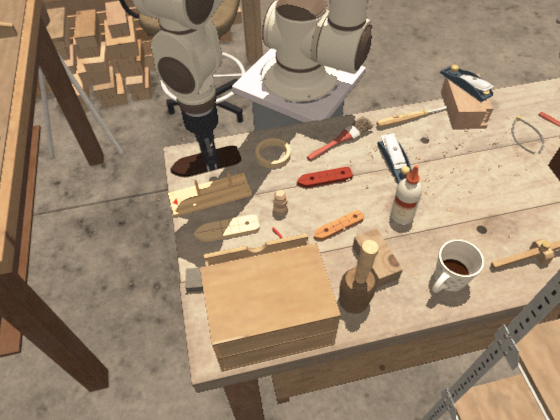

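Run:
```python
from h import *
im=cv2.imread('pics/w5.png')
cv2.imwrite('pics/w5c.png',cv2.resize(im[70:200,190:350],None,fx=4.5,fy=4.5,interpolation=cv2.INTER_CUBIC))
o=sensors.get_obs(); cal=vision.calibration('wrist')
z=o['ee_pos'][2]-.003+.014
pair(cal,(271,183),(270,363),z,o,'deck held')
```

```text
deck held [523.1  54.4] len 85.4 yaw -39.46
```

View pics/w5c.png

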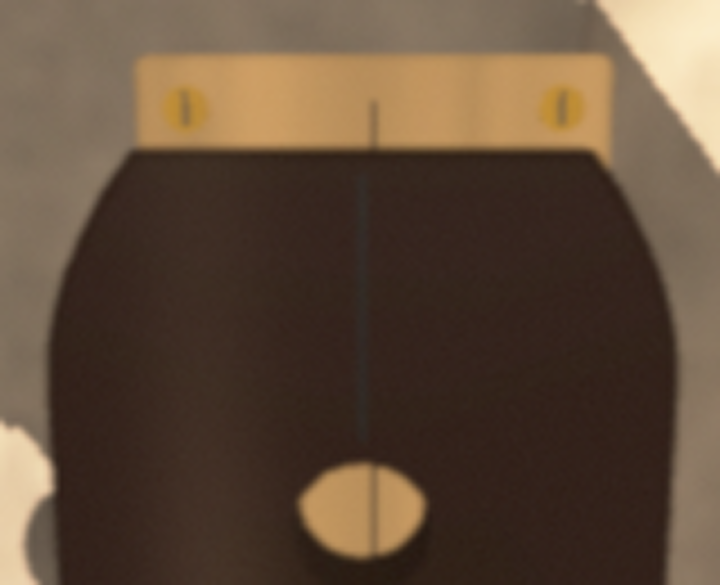

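Run:
```python
from h import *
o=sensors.get_obs(); cal=vision.calibration('wrist')
z=o['ee_pos'][2]-.003+.014
c=lambda u,v:(u/4.5+190,v/4.5+70)
Y=np.radians(-39.2); X=np.array([np.cos(Y),np.sin(Y),0]); N=np.array([-np.sin(Y),np.cos(Y),0])
def rep(n,p,zz):
    w=(onplane(cal,p,zz,o)-o['ee_pos'])*1000; print(n,'along',(w@X).round(1),'lat(=tool z)',(w@N).round(1))
rep('board line hi',c(374,100),.012);rep('board line lo',c(374,540),.012)
rep('stern edge L',c(137,54),.012);rep('stern edge R',c(611,57),.012)
rep('lift line hi',c(362,175),z);rep('lift line lo',c(362,440),z)
rep('lift stern',c(362,151),z);rep('hole st',(271,183),z);rep('hole bow',(270,363),z)
```

```text
board line hi along -78.7 lat(=tool z) 2.3
board line lo along -8.7 lat(=tool z) 2.5
stern edge L along -85.4 lat(=tool z) -34.0
stern edge R along -84.9 lat(=tool z) 38.5
lift line hi along -70.6 lat(=tool z) 0.6
lift line lo along -48.8 lat(=tool z) 0.6
lift stern along -72.5 lat(=tool z) 0.6
hole st along -42.8 lat(=tool z) 0.8
hole bow along 42.6 lat(=tool z) 0.4
```

>>> carry_out:
  increments:
    - [0,0,0,15,-2,1.7,40]
    - [0,0,0,20,0,0,40]
    - [0,0,0,8,0,0,40]
    - [0,0,0,8,0,0,40]
    - [0,0,0,0,0,0,40]

```text
time: 9.57
ee_pos: [0.5259, 0.0542, 0.0712]
tcp_rot: [-162.4, 89.9, -111.6]
wrist_force: [-0.8, -0.6, -0.7]
opening: 0.0529
```

Run:
```python
from h import *
goal(524.5,54.3,15,-39.2,0)
o,im=snap('wrist','w6.png')
snap('side','s6.png')
im=cv2.imread('pics/w6.png')
cv2.imwrite('pics/w6c.png',cv2.resize(im[70:400,190:350],None,fx=1.8,fy=1.8,interpolation=cv2.INTER_CUBIC))
im=cv2.imread('pics/s6.png')
cv2.imwrite('pics/s6c.png',cv2.resize(im[120:250,150:300],None,fx=4,fy=4,interpolation=cv2.INTER_CUBIC))
```

```text
t 9.57 pos [525.9  54.2  71.2] q6 45.1 turn [-0.   -0.11  0.03] shift(after turn) [56.2  1.2 -0.8] open 52.9 F [-0.8 -0.6 -0.7]
```

View pics/w6c.png

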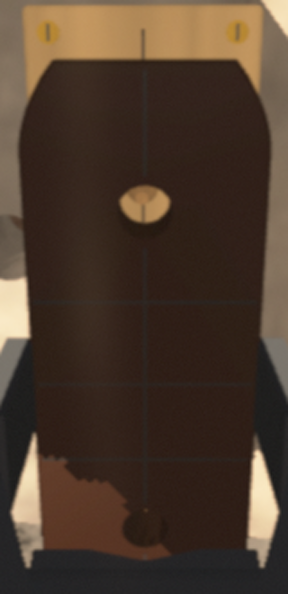

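View pics/s6c.png

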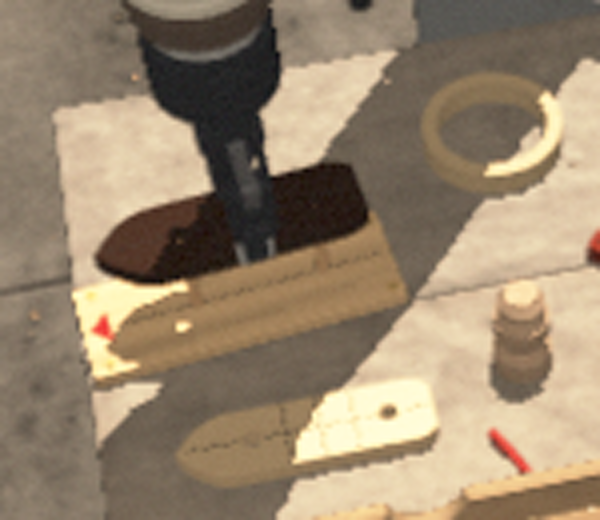

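The wrist view shows the dowel tip inside the stern hole, the pencil lines in line, and no force. I'll lower it further.

>>> carry_out:
  increments:
    - [0,0,0,8,0,0,40]
    - [0,0,0,8,0,0,40]
    - [0,0,0,8,0,0,40]
    - [0,0,0,0,0,0,40]

```text
time: 10.18
ee_pos: [0.5256, 0.0542, 0.0466]
tcp_rot: [178.8, 89.9, -130.4]
wrist_force: [0.5, 0.5, -1.3]
opening: 0.0526
```

>>> carry_out:
  increments:
    - [0,0,0,8,0,0,40]
    - [0,0,0,8,0,0,40]
    - [0,0,0,6,0,0,40]
    - [0,0,0,0,0,0,40]
    - [0,0,0,0,0,0,40]

```text
time: 10.8
ee_pos: [0.5263, 0.0542, 0.0257]
tcp_rot: [-136.5, 89.9, -85.7]
wrist_force: [-0.3, 1.0, -1.0]
opening: 0.0524
```

>>> carry_out:
  increments:
    - [0,0,0,5,0,0,40]
    - [0,0,0,3,0,0,40]
    - [0,0,0,1.5,0,0,40]
    - [0,0,0,0,0,0,40]
    - [0,0,0,0,0,0,40]

```text
time: 11.42
ee_pos: [0.5263, 0.0542, 0.0162]
tcp_rot: [-136.4, 89.9, -85.6]
wrist_force: [0.7, 0.0, -0.9]
opening: 0.0526
```

>>> carry_out:
  increments:
    - [0,0,0,0.8,0,0,40]
    - [0,0,0,0,0,0,80]
    - [0,0,0,0,0,0,85]
    - [0,0,0,0,0,0,85]
    - [0,0,0,0,0,0,85]

```text
time: 12.05
ee_pos: [0.5262, 0.0542, 0.0153]
tcp_rot: [-142.2, 89.9, -91.4]
wrist_force: [-0.6, 0.4, -0.8]
opening: 0.0727
```

Run:
```python
from h import *
goal(524.5,54.3,15,-39.2,0)
o,im=snap('wrist','w7.png')
```

```text
t 12.05 pos [526.2  54.2  15.3] q6 45.1 turn [ 0.   -0.08  0.06] shift(after turn) [ 0.3  1.4 -1. ] open 72.7 F [-0.6  0.4 -0.8]
```

View pics/w7.png

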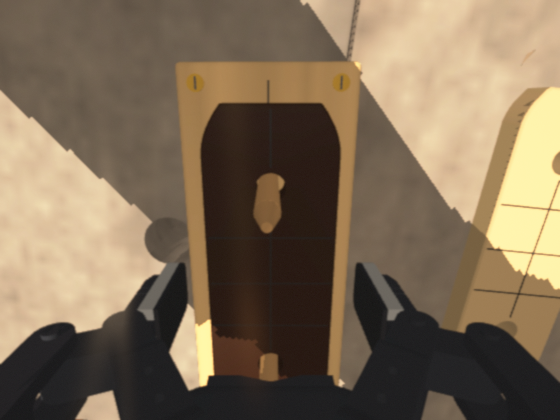

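The deck lift lies over both dowels. I'll raise the arm and move to the second lift.

>>> carry_out:
  increments:
    - [0,0,0,-20,0,0,100]
    - [0,0,0,-40,0,0,100]
    - [0,0,0,-40,0,0,100]
    - [0,0,0,-30,0,0,100]
    - [0,0,0,0,0,0,100]
    - [0,0,0,0,0,0,100]

```text
time: 12.85
ee_pos: [0.5259, 0.0544, 0.1445]
tcp_rot: [-166.8, 89.9, -116.0]
wrist_force: [0.0, -0.8, 0.2]
opening: 0.0855
```

Run:
```python
from h import *
o,im=snap('wrist','w8.png')
goal(596,152,100,-45.1,0)
```

```text
t 12.9 pos [525.7  54.4 144.1] q6 45.2 turn [ 5.9  -0.15 -0.  ] shift(after turn) [ 44.1  19.5 118.7] open 85.3 F [ 0.9 -0.9 -0.2]
```

View pics/w8.png

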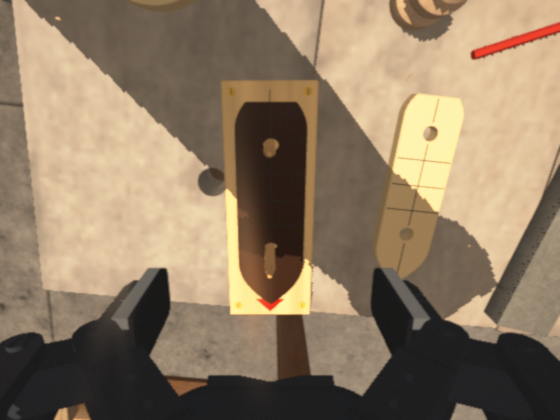

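This view shows the deck home with its bow at the arrow. The second lift's holes are at (430,133) and (406,234).

Run:
```python
from h import *
o=sensors.get_obs(); cal=vision.calibration('wrist')
pair(cal,(430,133),(406.2,234),.014,o,'second')
pair(cal,(269.5,103),(270,292),.026,o,'deck ends (sum 20 -> mid +10)')
```

```text
second [595.4 151.5] len 84.2 yaw -45.07
deck ends (sum 20 -> mid +10) [530.   50.6] len 154.5 yaw -39.04
```

>>> carry_out:
  increments:
    - [5.9,0,0,0,0,0,100]
    - [0,0,0,10,5,30,100]
    - [0,0,0,12,5,30,100]
    - [0,0,0,12,5,30,100]
    - [0,0,0,10,4.5,28.5,100]
    - [0,0,0,0,0,0,100]
    - [0,0,0,0,0,0,100]

```text
time: 13.78
ee_pos: [0.5956, 0.1514, 0.1003]
tcp_rot: [-173.5, 89.8, -128.6]
wrist_force: [-0.3, -0.3, 1.2]
opening: 0.0856
```

Run:
```python
from h import *
o,im=snap('wrist','w9.png')
goal(596,152,4,-45.1,0)
```

```text
t 13.82 pos [595.8 151.2 100.9] q6 59.4 turn [-0.02 -0.12  0.05] shift(after turn) [96.9  0.4  0.7] open 85.4 F [-0.3  0.9  0.4]
```

View pics/w9.png

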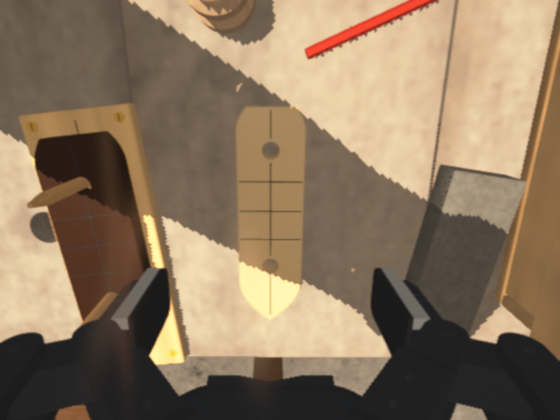

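Run:
```python
from h import *
o=sensors.get_obs(); cal=vision.calibration('wrist')
pair(cal,(270.5,150),(270,266),.014,o,'second')
```

```text
second [596.4 151.3] len 84.7 yaw -45.31
```

>>> carry_out:
  increments:
    - [0,0,0,25,0,0.5,100]
    - [0,0,0,30,0,0,100]
    - [0,0,0,25,0,0,100]
    - [0,0,0,15,0,0,100]
    - [0,0,0,0,0,0,100]
    - [0,0,0,0,0,0,100]

```text
time: 14.58
ee_pos: [0.5973, 0.152, 0.0074]
tcp_rot: [-87.4, 89.9, -42.5]
wrist_force: [0.2, 0.1, -0.0]
opening: 0.0855
```

>>> carry_out:
  increments:
    - [0,0,0,2.5,0,0,75]
    - [0,0,0,0,0,0,50]
    - [0,0,0,0,0,0,35]
    - [0,0,0,0,0,0,30]
    - [0,0,0,0,0,0,30]
    - [0,0,0,0,0,0,30]
    - [0,0,0,0,0,0,30]

```text
time: 15.45
ee_pos: [0.597, 0.1521, 0.0041]
tcp_rot: [-107.3, 89.9, -62.4]
wrist_force: [-0.8, -0.5, 5.9]
opening: 0.0448
```

Run:
```python
from h import *
o,im=snap('wrist','w10.png')
goal(596,152,4,-45.1,0)
```

```text
t 15.5 pos [597.  152.1   4.1] q6 59.4 turn [ 0.01 -0.03  0.09] shift(after turn) [ 0.1  0.6 -0.8] open 44.8 F [-0.2  0.6  5.5]
```

View pics/w10.png

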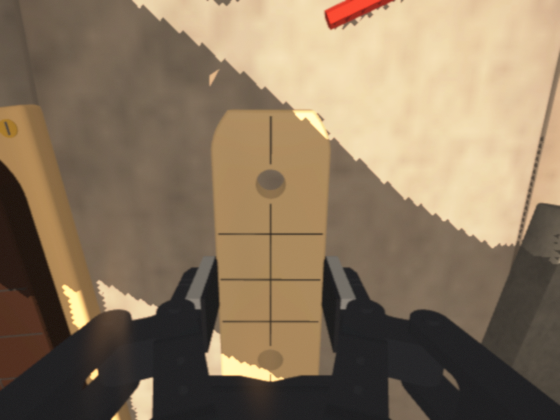

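Run:
```python
from h import *
o=sensors.get_obs(); cal=vision.calibration('wrist')
pair(cal,(270.5,183),(270,360),.014,o,'second')
```

```text
second [597.2 152.8] len 84.5 yaw -45.2
```

>>> carry_out:
  increments:
    - [0,0,0,-10,0,0,30]
    - [0,0,0,-25,0,0,30]
    - [0,0,0,-30,0,0,30]
    - [0,0,0,-30,0,0,30]
    - [0,0,0,-25,0,0,30]
    - [-5.9,0,0,0,0,0,30]
    - [0,0,0,0,0,0,30]

```text
time: 16.38
ee_pos: [0.5967, 0.1522, 0.1239]
tcp_rot: [-141.3, 89.9, -90.5]
wrist_force: [-1.0, 0.8, -0.3]
opening: 0.0449
```

Run:
```python
from h import *
goal(526,54.2,122,-39.2,0)
```

```text
t 16.38 pos [596.7 152.2 123.9] q6 53.6 turn [-0.03 -0.08  0.06] shift(after turn) [   1.9   -7.2 -120.6] open 44.9 F [-1.   0.8 -0.3]
```

>>> carry_out:
  increments:
    - [0,0,0,0,-1.5,-30,30]
    - [0,0,0,0,-1.5,-30,30]
    - [0,0,0,0,-2,-30,30]
    - [0,0,0,0,-2,-30.5,30]
    - [0,0,0,0,0,0,30]
    - [0,0,0,0,0,0,30]

```text
time: 17.12
ee_pos: [0.5262, 0.0546, 0.1237]
tcp_rot: [-142.8, 89.9, -92.0]
wrist_force: [-0.4, 0.3, -0.2]
opening: 0.0447
```

Run:
```python
from h import *
goal(526.2,54.2,121,-39.2,0)
o,im=snap('wrist','w11.png')
im=cv2.imread('pics/w11.png')
cv2.imwrite('pics/w11c.png',cv2.resize(im[70:390,190:350],None,fx=1.85,fy=1.85,interpolation=cv2.INTER_CUBIC))
```

```text
t 17.12 pos [526.2  54.6 123.7] q6 45.3 turn [-0.08 -0.07  0.05] shift(after turn) [ 2.7 -0.3 -0.3] open 44.7 F [-0.4  0.3 -0.2]
```

View pics/w11c.png

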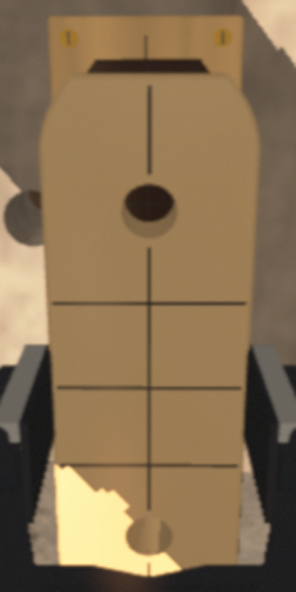

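>>> carry_out:
  increments:
    - [0,0,0,15,-0.5,-1,30]
    - [0,0,0,15,0,0,30]
    - [0,0,0,8,0,0,30]
    - [0,0,0,8,0,0,30]
    - [0,0,0,0,0,0,30]
    - [0,0,0,0,0,0,30]

```text
time: 17.92
ee_pos: [0.5259, 0.0532, 0.0782]
tcp_rot: [-125.0, 89.9, -74.2]
wrist_force: [0.2, 0.1, -1.4]
opening: 0.0445
```

Run:
```python
from h import *
goal(526.2,54.2,31,-39.2,0)
o,im=snap('wrist','w12.png')
im=cv2.imread('pics/w12.png')
cv2.imwrite('pics/w12c.png',cv2.resize(im[70:390,190:350],None,fx=1.85,fy=1.85,interpolation=cv2.INTER_CUBIC))
```

```text
t 17.93 pos [525.9  53.2  78.2] q6 45.0 turn [-0.   -0.06  0.08] shift(after turn) [47.2  0.4  0.9] open 44.5 F [ 0.2  0.1 -1.4]
```

View pics/w12c.png

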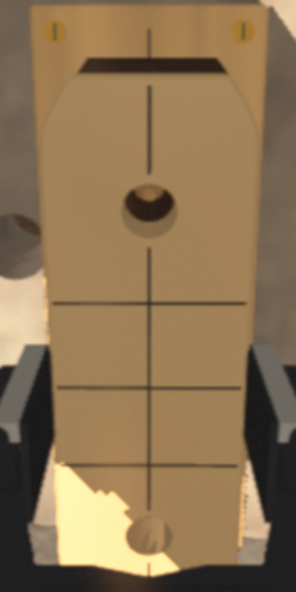

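```bash
cat >> h.py <<'E'
def rep(n,p,zz,o,yaw=-39.2):
    cal=vision.calibration('wrist'); Y=np.radians(yaw); X=np.array([np.cos(Y),np.sin(Y),0]); N=np.array([-np.sin(Y),np.cos(Y),0])
    w=(onplane(cal,p,zz,o)-o['ee_pos'])*1000; print(n,'along(-y)',(w@X).round(1),'lat(+z)',(w@N).round(1))
E
python3 - <<'E'
from h import *
o=sensors.get_obs()
c=lambda u,v:(u/1.85+190,v/1.85+70)
rep('tip',c(149.5,192),.074,o); rep('hole',c(149.5,208),o['ee_pos'][2]+.010,o); rep('hole bow',c(149.5,535),o['ee_pos'][2]+.010,o)
E
```

```text
tip along(-y) -43.3 lat(+z) 0.7
hole along(-y) -42.8 lat(+z) 0.7
hole bow along(-y) 41.3 lat(+z) 0.8
```

Tip and hole agree within 0.5 mm, so I'll go down. Home is at TCP ≈ 30.1.

>>> carry_out:
  increments:
    - [0,0,0,8,0,0,30]
    - [0,0,0,8,0,0,30]
    - [0,0,0,8,0,0,30]
    - [0,0,0,8,0,0,30]
    - [0,0,0,5,0,0,30]
    - [0,0,0,0,0,0,30]
    - [0,0,0,0,0,0,30]

```text
time: 18.85
ee_pos: [0.5259, 0.0532, 0.041]
tcp_rot: [-132.4, 89.9, -81.6]
wrist_force: [0.7, -0.4, -0.7]
opening: 0.0446
```

>>> carry_out:
  increments:
    - [0,0,0,5,0,0,30]
    - [0,0,0,3,0,0,30]
    - [0,0,0,1.5,0,0,30]
    - [0,0,0,0,0,0,30]
    - [0,0,0,0,0,0,30]

```text
time: 19.48
ee_pos: [0.5258, 0.0532, 0.0314]
tcp_rot: [-140.5, 89.9, -89.7]
wrist_force: [-0.2, 0.0, 0.7]
opening: 0.0446
```

>>> carry_out:
  increments:
    - [0,0,0,1,0,0,30]
    - [0,0,0,0,0,0,30]
    - [0,0,0,0,0,0,70]
    - [0,0,0,0,0,0,85]
    - [0,0,0,0,0,0,85]
    - [0,0,0,-15,0,0,100]
    - [0,0,0,-30,0,0,100]
    - [0,0,0,-40,0,0,100]
    - [0,0,0,-40,0,0,100]
    - [0,0,0,0,0,0,100]
    - [0,0,0,0,0,0,100]

```text
time: 20.85
ee_pos: [0.5257, 0.0533, 0.1554]
tcp_rot: [-134.7, 89.9, -83.9]
wrist_force: [0.1, 0.2, 0.4]
opening: 0.0853
```

Run:
```python
from h import *
goal(328.5,276,160,-44.9,0)
o,im=snap('wrist','w13.png')
```

```text
t 20.85 pos [525.7  53.3 155.4] q6 45.0 turn [ 5.7  -0.07  0.07] shift(after turn) [ -4.6 296.8  18.5] open 85.3 F [0.1 0.2 0.4]
```

View pics/w13.png

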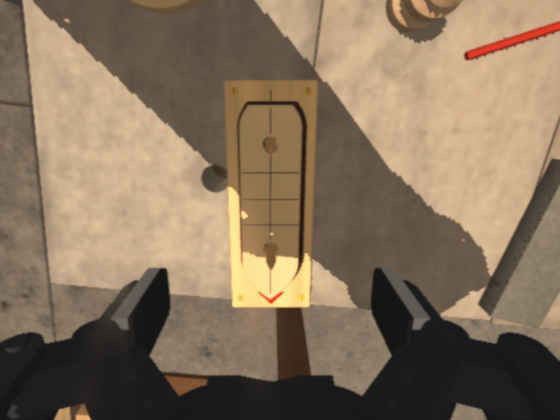

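The second lift is home. On to the third.

>>> carry_out:
  increments:
    - [5.7,0,0,0,0,0,100]
    - [0,0,0,0,37,2.5,100]
    - [0,0,0,5,37,2.5,100]
    - [0,0,0,8,37,2.5,100]
    - [0,0,0,8,37,2,100]
    - [0,0,0,8,37,2,100]
    - [0,0,0,8,37,2,100]
    - [0,0,0,8,37,2.5,100]
    - [0,0,0,10,37.5,2.5,100]
    - [0,0,0,0,0,0,100]
    - [0,0,0,0,0,0,100]

```text
time: 22.28
ee_pos: [0.3286, 0.2753, 0.0994]
tcp_rot: [-150.1, 89.8, -104.9]
wrist_force: [0.8, -0.1, -0.7]
opening: 0.0856
```

Run:
```python
from h import *
goal(328.5,276,4,-44.9,0)
o,im=snap('wrist','w14.png')
```

```text
t 22.27 pos [328.6 275.3  99.4] q6 84.9 turn [ 0.04 -0.13  0.08] shift(after turn) [95.4  0.6  0.4] open 85.6 F [ 0.8 -0.1 -0.7]
```

View pics/w14.png

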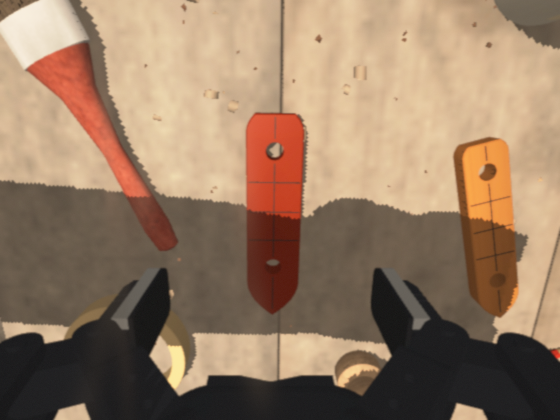

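Run:
```python
from h import *
o=sensors.get_obs(); cal=vision.calibration('wrist')
pair(cal,(275,150),(272.7,264.5),.014,o,'third')
pair(cal,(487,171.5),(498,281.5),.014,o,'keel')
goal(330.5,277,4,-43.8,0)
```

```text
third [330.6 277.7] len 83.1 yaw -45.8
keel [449.3 377. ] len 85.8 yaw -29.03
t 22.32 pos [329.  275.1  99.7] q6 84.9 turn [-1.12 -0.11  0.07] shift(after turn) [95.7  0.2  2.4] open 85.3 F [ 0.2 -0.4  1. ]
```

>>> carry_out:
  increments:
    - [0.8,0,0,25,0.5,2.8,100]
    - [0,0,0,30,0,0,100]
    - [0,0,0,25,0,0,100]
    - [0,0,0,13,0,0,100]
    - [0,0,0,0,0,0,80]
    - [0,0,0,0,0,0,80]

```text
time: 23.08
ee_pos: [0.331, 0.278, 0.0079]
tcp_rot: [-90.5, 89.9, -46.2]
wrist_force: [0.6, -0.1, 0.0]
opening: 0.0686
```

Run:
```python
from h import *
goal(330.6,277.7,5,-45.8,0)
o,im=snap('wrist','w15.png')
```

```text
t 23.07 pos [331.  278.    7.9] q6 85.8 turn [ 0.08 -0.    0.07] shift(after turn) [ 2.9  0.  -0.5] open 68.6 F [ 0.6 -0.1  0. ]
```

View pics/w15.png

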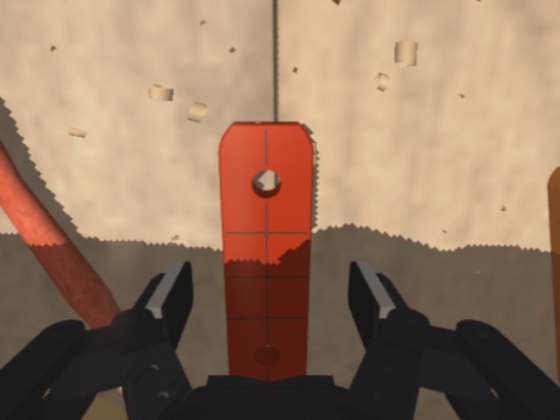

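>>> carry_out:
  increments:
    - [0,0,0,3,0,-0.5,70]
    - [0,0,0,0,0,0,50]
    - [0,0,0,0,0,0,35]
    - [0,0,0,0,0,0,22]
    - [0,0,0,0,0,0,22]
    - [0,0,0,0,0,0,22]
    - [0,0,0,0,0,0,22]

```text
time: 24.0
ee_pos: [0.3302, 0.2777, 0.0043]
tcp_rot: [-120.6, 89.9, -76.3]
wrist_force: [-1.3, -0.1, 6.1]
opening: 0.0368
```

Run:
```python
from h import *
goal(330.6,277.7,5,-45.8,0)
o,im=snap('wrist','w16.png')
```

```text
t 24.0 pos [330.2 277.7   4.3] q6 85.8 turn [ 0.11 -0.04  0.06] shift(after turn) [-0.7 -0.3  0.3] open 36.8 F [-1.3 -0.1  6.1]
```

View pics/w16.png

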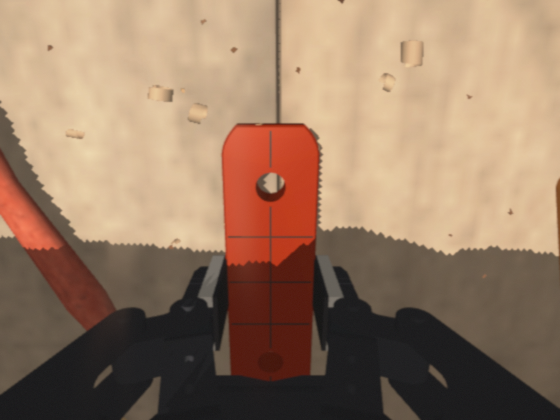

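Run:
```python
from h import *
o=sensors.get_obs()
rep('hole',(270.5,185.5),.014,o,-45.7); rep('hole bow',(270,362),.014,o,-45.7)
```

```text
hole along(-y) -41.6 lat(+z) 0.7
hole bow along(-y) 43.0 lat(+z) 0.6
```

>>> carry_out:
  increments:
    - [0,0,0,-10,0,0,22]
    - [0,0,0,-25,0,0,22]
    - [0,0,0,-35,0,0,22]
    - [0,0,0,-35,0,0,22]
    - [0,0,0,-35,0,0,22]
    - [-6.6,0,0,0,0,0,22]
    - [0,0,0,0,0,0,22]

```text
time: 24.92
ee_pos: [0.33, 0.2777, 0.1443]
tcp_rot: [-132.6, 89.9, -81.7]
wrist_force: [0.3, -0.9, -1.5]
opening: 0.0369
```

Run:
```python
from h import *
goal(526,53.4,144,-39.2,0)
```

```text
t 24.93 pos [330.  277.7 144.3] q6 79.3 turn [ 0.07 -0.06  0.06] shift(after turn) [   0.3 -293.6  -50. ] open 36.9 F [ 0.3 -0.9 -1.5]
```

>>> carry_out:
  increments:
    - [0,0,0,0,-36,-6,22]
    - [0,0,0,0,-37,-6,22]
    - [0,0,0,0,-37,-6,22]
    - [0,0,0,0,-37,-6,22]
    - [0,0,0,0,-37,-6,22]
    - [0,0,0,0,-37,-6,22]
    - [0,0,0,0,-36,-7,22]
    - [0,0,0,10,-36,-7,22]
    - [0,0,0,0,0,0,22]
    - [0,0,0,0,0,0,22]

```text
time: 26.18
ee_pos: [0.5253, 0.0542, 0.1339]
tcp_rot: [177.9, 89.9, -131.3]
wrist_force: [0.3, 0.4, -0.1]
opening: 0.0366
```

Run:
```python
from h import *
goal(525.3,54,90,-39.2,0)
o,im=snap('wrist','w17.png')
im=cv2.imread('pics/w17.png')
cv2.imwrite('pics/w17c.png',cv2.resize(im[70:390,190:350],None,fx=1.85,fy=1.85,interpolation=cv2.INTER_CUBIC))
```

```text
t 26.18 pos [525.3  54.2 133.9] q6 45.1 turn [-0.   -0.13 -0.  ] shift(after turn) [43.9 -0.1 -0.2] open 36.6 F [ 0.3  0.4 -0.1]
```

View pics/w17c.png

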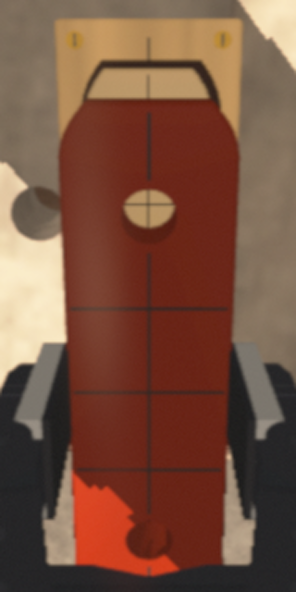

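>>> carry_out:
  increments:
    - [0,0,0,20,0,-0.3,22]
    - [0,0,0,20,0,0,22]
    - [0,0,0,8,0,0,22]
    - [0,0,0,7,0,0,22]
    - [0,0,0,0,0,0,22]
    - [0,0,0,0,0,0,22]

```text
time: 26.98
ee_pos: [0.5259, 0.0539, 0.0799]
tcp_rot: [-116.9, 89.9, -66.0]
wrist_force: [-0.4, 0.4, -0.6]
opening: 0.0365
```

Run:
```python
from h import *
goal(525.3,54,44.3,-39.2,0)
o,im=snap('wrist','w18.png')
im=cv2.imread('pics/w18.png')
cv2.imwrite('pics/w18c.png',cv2.resize(im[70:390,190:350],None,fx=1.85,fy=1.85,interpolation=cv2.INTER_CUBIC))
```

```text
t 26.98 pos [525.9  53.9  79.9] q6 45.0 turn [ 0.1  -0.05  0.09] shift(after turn) [35.6  0.6 -0.3] open 36.5 F [-0.4  0.4 -0.6]
```

View pics/w18c.png

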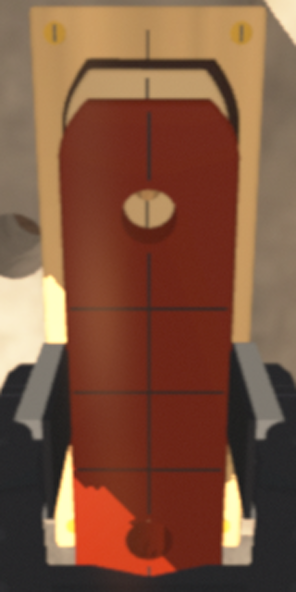

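Run:
```python
from h import *
o=sensors.get_obs()
c=lambda u,v:(u/1.85+190,v/1.85+70)
im=cv2.imread('pics/w18.png')
cv2.imwrite('pics/w18d.png',cv2.resize(im[160:200,245:295],None,fx=10,fy=10,interpolation=cv2.INTER_CUBIC))
rep('tip',c(148,193),.074,o); rep('hole',c(149.5,211),o['ee_pos'][2]+.010,o); rep('hole bow',c(149.5,539),o['ee_pos'][2]+.010,o)
```

```text
tip along(-y) -42.7 lat(+z) 0.3
hole along(-y) -42.2 lat(+z) 0.6
hole bow along(-y) 42.6 lat(+z) 0.9
```

View pics/w18d.png

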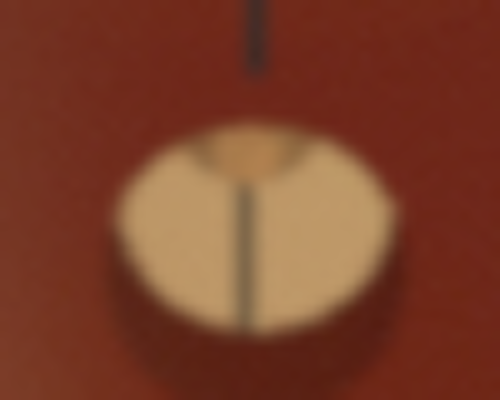

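>>> carry_out:
  increments:
    - [0,0,0,8,0,0,22]
    - [0,0,0,8,0,0,22]
    - [0,0,0,8,0,0,22]
    - [0,0,0,5,0,0,22]
    - [0,0,0,3,0,0,22]
    - [0,0,0,0,0,0,22]
    - [0,0,0,0,0,0,22]

```text
time: 27.9
ee_pos: [0.5258, 0.0537, 0.0475]
tcp_rot: [-129.2, 89.9, -78.3]
wrist_force: [0.1, -0.3, 0.4]
opening: 0.0372
```

>>> carry_out:
  increments:
    - [0,0,0,2,0,0,22]
    - [0,0,0,1,0,0,22]
    - [0,0,0,0,0,0,22]
    - [0,0,0,0,0,0,60]
    - [0,0,0,0,0,0,75]
    - [0,0,0,0,0,0,75]
    - [0,0,0,-15,0,0,75]
    - [0,0,0,-30,0,0,100]
    - [0,0,0,-40,0,0,100]
    - [0,0,0,-40,0,0,100]
    - [0,0,0,0,0,0,100]
    - [0,0,0,0,0,0,100]

```text
time: 29.4
ee_pos: [0.5257, 0.0539, 0.1694]
tcp_rot: [-135.2, 89.9, -84.3]
wrist_force: [-0.9, 0.8, 0.1]
opening: 0.0858
```

Run:
```python
from h import *
goal(448,377,160,-29.5,0)
o,im=snap('wrist','w19.png')
```

```text
t 29.4 pos [525.7  53.9 169.4] q6 45.0 turn [-9.6  -0.08  0.06] shift(after turn) [  9.4 226.7 242.9] open 85.8 F [-0.9  0.8  0.1]
```

View pics/w19.png

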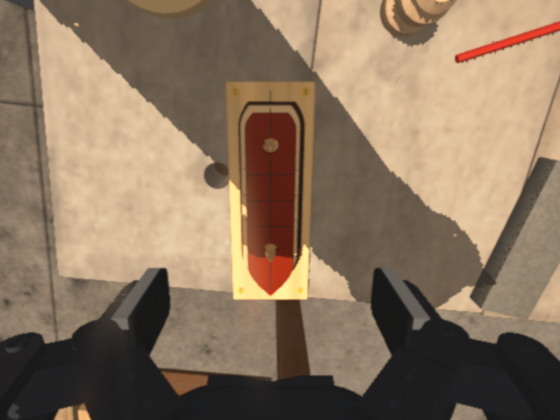

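The third lift is home. Now the keel, with an eye on how close the glue bottle is.

>>> carry_out:
  increments:
    - [-9.6,0,0,0,0,0,100]
    - [0,0,0,0,32,34,100]
    - [0,0,0,0,32,34,100]
    - [0,0,0,0,32,35,100]
    - [0,0,0,0,32,35,100]
    - [0,0,0,0,32,35,100]
    - [0,0,0,0,33,35,100]
    - [0,0,0,0,33,35,100]
    - [0,0,0,20,0,0,100]
    - [0,0,0,20,0,0,100]
    - [0,0,0,0,0,0,100]
    - [0,0,0,0,0,0,100]

```text
time: 30.95
ee_pos: [0.4486, 0.3765, 0.129]
tcp_rot: [-158.3, 89.9, -97.9]
wrist_force: [0.3, 0.5, 0.5]
opening: 0.0857
```

Run:
```python
from h import *
goal(448,377,5,-29.5,0)
o,im=snap('wrist','w20.png'); snap('side','s20.png')
```

```text
t 30.95 pos [448.6 376.5 129. ] q6 69.5 turn [-0.01 -0.1   0.04] shift(after turn) [1.24e+02 8.00e-01 1.00e-01] open 85.7 F [0.3 0.5 0.5]
```

View pics/w20.png

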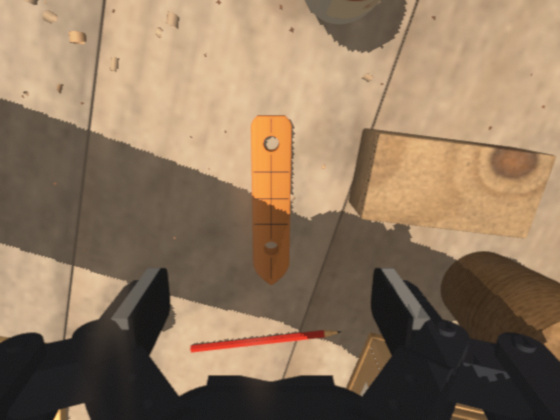

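View pics/s20.png

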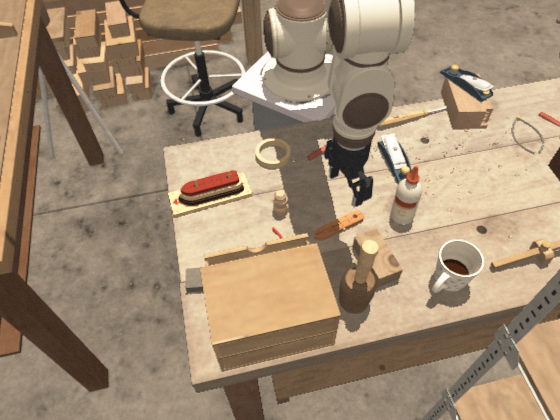

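Run:
```python
from h import *
o=sensors.get_obs(); cal=vision.calibration('wrist')
pair(cal,(271.5,143.5),(270.7,247),.014,o,'keel')
rep('block edge',(355,205),.0,o,-29.5);rep('block edge top',(372,180),.04,o,-29.5);
rep('a',(271.5,143.5),.014,o,-29.5);rep('b',(270.7,247),.014,o,-29.5)
```

```text
keel [448.4 378. ] len 83.1 yaw -29.86
block edge along(-y) 9.1 lat(+z) 69.9
block edge top along(-y) -21.1 lat(+z) 70.0
a along(-y) -42.7 lat(+z) 1.1
b along(-y) 40.4 lat(+z) 0.6
```

>>> carry_out:
  increments:
    - [0.3,0,0,30,0.8,0.8,70]
    - [0,0,0,35,0,0,70]
    - [0,0,0,30,0,0,70]
    - [0,0,0,15,0,0,70]
    - [0,0,0,10,0,0,70]
    - [0,0,0,0,0,0,70]
    - [0,0,0,0,0,0,70]

```text
time: 31.92
ee_pos: [0.4488, 0.378, 0.0099]
tcp_rot: [-92.2, 89.9, -32.0]
wrist_force: [-0.1, 0.5, -0.0]
opening: 0.0597
```

Run:
```python
from h import *
goal(448.4,378,5,-29.8,0)
o,im=snap('wrist','w21.png')
```

```text
t 31.93 pos [448.8 378.    9.9] q6 69.9 turn [ 0.   -0.    0.08] shift(after turn) [ 4.9  0.4 -0.2] open 59.7 F [-0.1  0.5 -0. ]
```

View pics/w21.png

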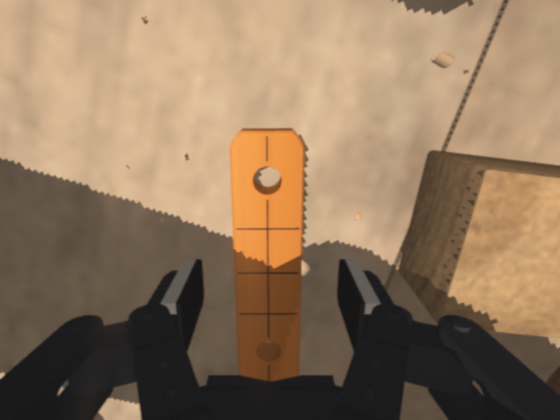

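>>> carry_out:
  increments:
    - [0,0,0,4.5,0,0,60]
    - [0,0,0,0,0,0,45]
    - [0,0,0,0,0,0,30]
    - [0,0,0,0,0,0,15]
    - [0,0,0,0,0,0,12]
    - [0,0,0,0,0,0,12]
    - [0,0,0,0,0,0,12]

```text
time: 32.85
ee_pos: [0.4484, 0.3776, 0.0044]
tcp_rot: [-146.6, 89.9, -86.4]
wrist_force: [-1.1, 0.9, 1.2]
opening: 0.0286
```

Run:
```python
from h import *
goal(448.4,378,5,-29.8,0)
o,im=snap('wrist','w22.png')
```

```text
t 32.85 pos [448.4 377.6   4.4] q6 69.9 turn [ 0.   -0.07  0.05] shift(after turn) [-0.6  0.2  0.4] open 28.6 F [-1.1  0.9  1.2]
```

View pics/w22.png

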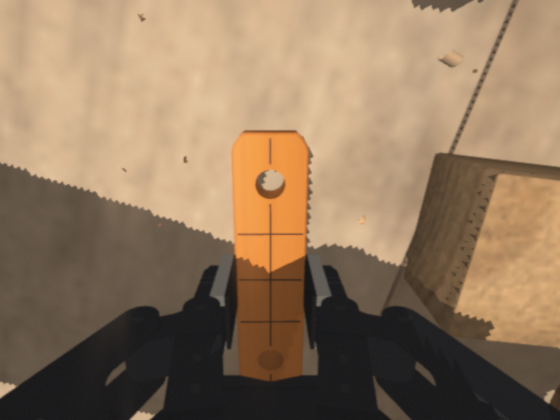

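Gripped; the opening is 28.6 mm and the holes are at rows 184 and 360. Lifting.

Run:
```python
from h import *
o=sensors.get_obs()
rep('a',(270.5,184),.014,o,-29.8);rep('b',(270.3,360),.014,o,-29.8)
```

```text
a along(-y) -42.1 lat(+z) 0.3
b along(-y) 42.1 lat(+z) 0.3
```

>>> carry_out:
  increments:
    - [0,0,0,-10,0,0,12]
    - [0,0,0,-25,0,0,12]
    - [0,0,0,-35,0,0,12]
    - [0,0,0,-35,0,0,12]
    - [0,0,0,-35,0,0,12]
    - [0,0,0,-10,0,0,12]
    - [9.4,0,0,0,0,0,12]
    - [0,0,0,0,0,0,12]

```text
time: 33.9
ee_pos: [0.4481, 0.3776, 0.1534]
tcp_rot: [-163.3, 89.8, -112.5]
wrist_force: [-1.1, 0.0, -0.2]
opening: 0.0288
```

Run:
```python
from h import *
goal(525.8,53.9,154,-39.2,0)
```

```text
t 33.9 pos [448.1 377.6 153.4] q6 79.3 turn [ 0.05 -0.15  0.04] shift(after turn) [  -0.6 -264.8 -201.7] open 28.8 F [-1.1  0.  -0.2]
```

>>> carry_out:
  increments:
    - [0,0,0,0,-33,-25,12]
    - [0,0,0,0,-33,-25,12]
    - [0,0,0,0,-33,-25,12]
    - [0,0,0,0,-33,-25,12]
    - [0,0,0,0,-33,-25,12]
    - [0,0,0,0,-33,-25,12]
    - [0,0,0,0,-33,-26,12]
    - [0,0,0,0,-33,-26,12]
    - [0,0,0,20,0,0,12]
    - [0,0,0,20,0,0,12]
    - [0,0,0,0,0,0,12]
    - [0,0,0,0,0,0,12]

```text
time: 35.4
ee_pos: [0.5253, 0.0544, 0.1152]
tcp_rot: [-142.4, 89.9, -91.5]
wrist_force: [0.3, 1.0, -1.0]
opening: 0.0287
```

Run:
```python
from h import *
goal(525.8,53.9,80,-39.2,0)
o,im=snap('wrist','w23.png')
im=cv2.imread('pics/w23.png')
cv2.imwrite('pics/w23c.png',cv2.resize(im[70:390,190:350],None,fx=1.85,fy=1.85,interpolation=cv2.INTER_CUBIC))
```

```text
t 35.4 pos [525.3  54.4 115.2] q6 45.1 turn [ 0.11 -0.08  0.06] shift(after turn) [35.2 -0.7 -0.1] open 28.7 F [ 0.3  1.  -1. ]
```

View pics/w23c.png

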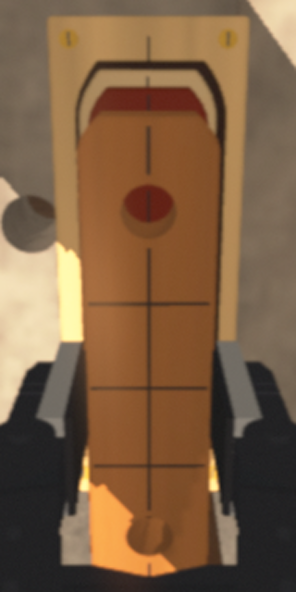

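>>> carry_out:
  increments:
    - [0.1,0,0,15,-0.5,-0.2,12]
    - [0,0,0,15,0,0,12]
    - [0,0,0,5,0,0,12]
    - [0,0,0,0,0,0,12]
    - [0,0,0,0,0,0,12]

```text
time: 36.08
ee_pos: [0.5257, 0.0538, 0.0801]
tcp_rot: [-125.6, 89.9, -74.9]
wrist_force: [-0.5, 0.2, -0.2]
opening: 0.0289
```

Run:
```python
from h import *
goal(525.8,53.9,58.4,-39.2,0)
o,im=snap('wrist','w24.png')
im=cv2.imread('pics/w24.png')
cv2.imwrite('pics/w24c.png',cv2.resize(im[160:390,220:320],None,fx=2.5,fy=2.5,interpolation=cv2.INTER_CUBIC))
```

```text
t 36.08 pos [525.7  53.8  80.1] q6 45.2 turn [-0.09 -0.06  0.08] shift(after turn) [21.7 -0.   0.1] open 28.9 F [-0.5  0.2 -0.2]
```

View pics/w24c.png

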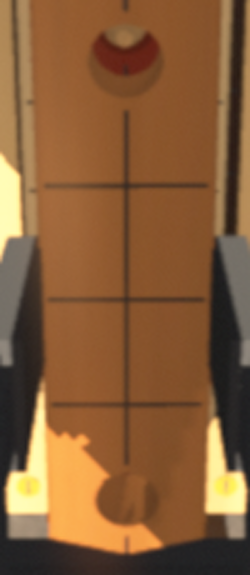

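The tip is centred sideways in the hole, as in the earlier fits. Lowering to TCP 58.4.

>>> carry_out:
  increments:
    - [0,0,0,6,0,0,12]
    - [0,0,0,6,0,0,12]
    - [0,0,0,4,0,0,12]
    - [0,0,0,3,0,0,12]
    - [0,0,0,0,0,0,12]
    - [0,0,0,0,0,0,12]

```text
time: 36.88
ee_pos: [0.5256, 0.0538, 0.0609]
tcp_rot: [-136.6, 89.9, -85.9]
wrist_force: [-0.8, 0.4, -0.2]
opening: 0.0288
```

>>> carry_out:
  increments:
    - [0,0,0,1.5,0,0,12]
    - [0,0,0,0.8,0,0,12]
    - [0,0,0,0,0,0,12]
    - [0,0,0,0,0,0,12]

```text
time: 37.38
ee_pos: [0.5255, 0.0537, 0.0585]
tcp_rot: [-146.3, 89.9, -95.6]
wrist_force: [-0.4, 0.2, -1.1]
opening: 0.0285
```

>>> carry_out:
  increments:
    - [0,0,0,0,0,0,45]
    - [0,0,0,0,0,0,65]
    - [0,0,0,0,0,0,65]
    - [0,0,0,-10,0,0,75]
    - [0,0,0,-30,0,0,75]
    - [0,0,0,-35,0,0,75]
    - [0,0,0,-40,0,0,75]
    - [0,0,0,0,0,0,75]
    - [0,0,0,0,0,0,75]

```text
time: 38.5
ee_pos: [0.5255, 0.054, 0.1734]
tcp_rot: [-142.6, 89.9, -91.9]
wrist_force: [0.2, -0.2, -0.6]
opening: 0.064
```

Run:
```python
from h import *
o,im=snap('wrist','w25.png'); snap('side','s25.png')
im=cv2.imread('pics/s25.png')
cv2.imwrite('pics/s25c.png',cv2.resize(im[130:250,150:300],None,fx=4.5,fy=4.5,interpolation=cv2.INTER_CUBIC))
print(o['ee_pos'],o['wrist_force'])
```

```text
[0.52547422 0.05395156 0.17338182] [ 0.17284033 -0.17233336 -0.62448598]
```

View pics/w25.png

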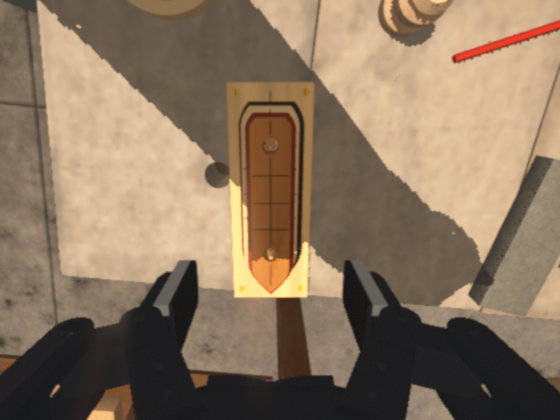

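View pics/s25c.png

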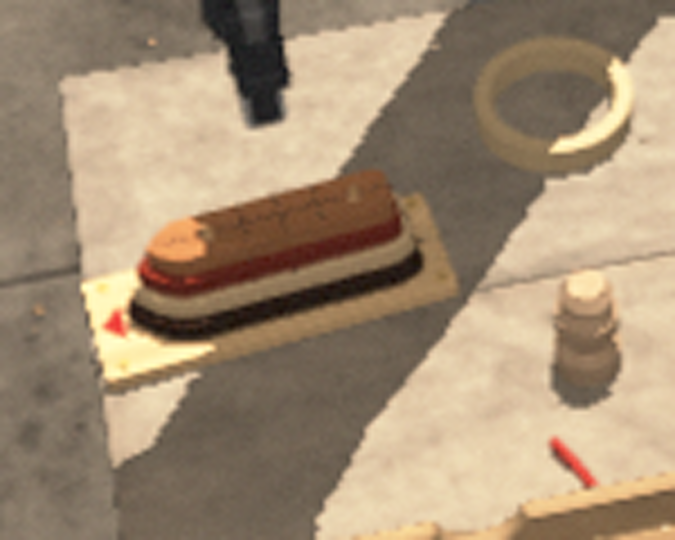

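Run:
```python
from h import *
o=sensors.get_obs(); cal=vision.calibration('wrist')
pair(cal,(270.7,113),(271.5,293),.068,o,'keel ends (138 expected, mid +7)')
pair(cal,(248,200),(294,200),.068,o,'keel width 30')
s=cv2.imread('pics/s25.png'); print('finial/glue visible upright in side; handing in'); job_done()
```

```text
keel ends (138 expected, mid +7) [529.8  51.2] len 140.8 yaw -38.97
keel width 30 [523.5  56.2] len 34.2 yaw 50.78
finial/glue visible upright in side; handing in
the job is handed in; nothing more can be done
```

View pics/s25.png

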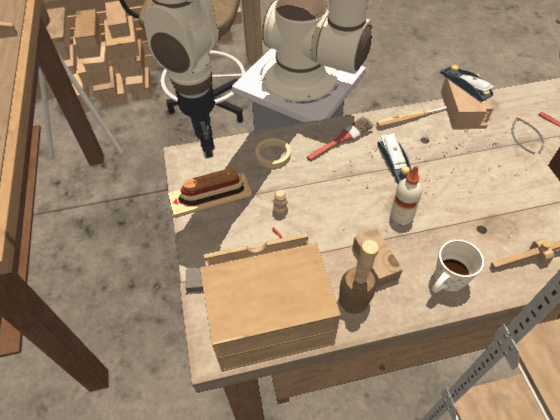

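All four lifts are stacked on the dowels in order (deck, second, third, keel), each set down and let go. I handed the job in at about 39 s; no verdict is reported.

**What the last pictures show:** The stack looks flat. Every bow points to the red arrow, and both dowel tips stick out above the keel. The finial and the glue bottle are standing, and the gripper is clear, about 100 mm above the stack. No fit showed any noticeable force on the way down.

**Last measurement of the keel:**

| Check | Measured | Expected |
|---|---|---|
| Yaw | −39.0° | about −39° (board) |
| Length | 140.8 mm | 138 mm |
| Width | 34.2 mm | 30 mm |

- **Size mismatch:** The length and width came out too large, by 2.8 and 4.2 mm. I read the edges by eye, and the width reading may include the red lift's rim below. These numbers don't confirm the exact heights. For those I relied on the gripper heights at release (within about 1 mm of home) and on how the stack looks.
- **Late check:** I called `job_done()` in the same script as this last measurement, and looked at the full side picture only afterwards. That picture shows nothing wrong.
- **Early slip:** On the first approach to the deck lift, the last joint ran into its range limit and stopped. I turned the wrist the other way and carried on.

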